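# Bed the hand tamper on the specimen in the mould

## Task

Take the hand tamper whose round foot fits into the open green mould, and lower it upright into the mould until you feel it come to rest on the specimen inside; how deep the specimen lies is not known beforehand. Press only gently, and let go only once it rests there, so that it is left standing in the mould. Do not disturb the other two tampers.

Things in the scene. Friction and masses are not known exactly. Their poses are not given: they have to be found in the camera images.
- tamper: the hand tamper to use: ROUND foot of 84 mm diameter, standing upright on its foot, 150 mm tall. Origin: centre of the underside of the foot; z up along the stem. Foot 18 mm thick, steel stem 14 mm diameter, black cylindrical knob 30 mm diameter between 120 and 150 mm above the origin. About 0.4 to 0.75 kg, loose.
- mould: open-topped round green steel mould, fixed to the bench: base flange 150 mm diameter and 12 mm thick, cylinder 116 mm outside and 100 mm inside diameter, rim 100 mm above the bench. Origin: centre of its underside, z up. Inside lies a dark round specimen that fills the bore, firm in place, with a flat level top somewhere between 30 and 70 mm above the origin (30 to 70 mm below the rim), different each time.
- wide_tamper: bystander, a tamper with a round foot too wide for the mould (120 mm diameter), standing upright on its foot, 150 mm tall. Origin: centre of the underside of the foot; z up along the stem. Foot 18 mm thick, steel stem 14 mm diameter, black cylindrical knob 30 mm diameter between 120 and 150 mm above the origin. About 0.4 to 0.75 kg, loose.
- square_tamper: bystander, a tamper with a square foot of 84 mm by 84 mm, whose corners do not pass the mould, standing upright on its foot, 150 mm tall. Origin: centre of the underside of the foot; z up along the stem. Foot 18 mm thick, steel stem 14 mm diameter, black cylindrical knob 30 mm diameter between 120 and 150 mm above the origin. About 0.4 to 0.75 kg, loose.

How it is judged:
By the outcome, as a careful person would: the job done as asked, in the order asked, and still so for the second after the job is handed in, with the robot touching nothing.
It also fails if it takes over 42 s, if anything falls off the work surface, if the arm or the gripper's body presses on something with over 40 N, if the wrist force passes 120 N, or if a joint passes its speed limit or range.

## Robot

A 6-joint arm with a two-finger parallel gripper is mounted at the origin on the work surface. World frame = base frame: x ahead of the robot, y to its left, z up, the work surface at z = 0. Lengths are in m, angles in rad, forces in N, time in s.
With the tool pointing down it reaches from about 0.375 to 0.9 m from the base axis. Payload 3.1 kg.
Tool frame: the origin (TCP) lies between the finger pads; the fingertips stand 22 mm ahead of it and the grasp point (between the pads) lies 3 mm ahead of it; z points along the fingers, y is the line along which they close (so a half turn about z gives the same grasp; the last joint's range is limited). The gripper opens to 87 mm and grips with 3 to 60 N. Pads are 19 mm wide; open, the fingers measure 117 mm over their backs; the gripper's body (75 mm by 190 mm) begins 51 mm behind the grasp point.
Start: joints at [1.065, 0.527, 1.433, -0, 1.181, -0.178], TCP at [0.201, 0.592, 0.245] pointing down, gripper open.
Joint ranges: [-3.08, 3.08], [-0.75, 2.2], [0.22, 2.44], [-1.43, 4.57], [0, 2.65], [-2.85, 2.85]. Speed limits (rad/s): [2.79, 2.79, 3.14, 3.14, 3.14, 3.14].

## Interface

Orientations are given as a unit quaternion [x, y, z, w].
In Python, from rig import robot gives the robot as it stands.
- The arm moves only by the tool move_arm, never from a script. Its argument "series" is text: rows parted by semicolons, each of 6 numbers parted by spaces: the shift along the tool's x, y, z in mm, then the turn, a rotation vector about the tool's x, y, z in degrees. In form: dx dy dz ax ay az; .... A call has 1 to 8 rows; each row is the pose to reach, as a shift and turn from the pose commanded when the call began, along the tool's axes at that moment; what a row does not reach only later rows make up. A row lasts 1/12 s, in which the tool goes at most 41.7 mm and 7.16 degrees, less where a joint would pass 70% of its speed; a pose out of reach is approached as far as the arm can. A call with a gripper value outside its range is refused whole. "jaw" is the opening, from 0 (shut) to 1 (fully open), set as the call begins (left out, the last holds). The fingers move at their own pace and stop on an object; "newtons" is the grip in N (left out, the last holds). Time passes only in rows, so rows that repeat a pose let the fingers close. It gives the time, the measured TCP pose, the force, the opening and the grip force at its end, in the units of the state.
- robot.get_obs(): the state, without advancing time (a new reading comes with each control period).
- robot.camera(name): name is "scene" or "side" or "wrist"; returns a dict with "img" (384x512x3 uint8, red, green, blue), "mtx" (3x3 intrinsics, pixels), "world_to_cam" (4x4, takes a point from world to camera coordinates). Camera axes: x right, y down, z forward; pixel columns grow to the right and rows downward; lengths in m; the calibration is good to about 2 mm. The wrist camera is an equidistant fisheye: a pixel r from the principal point sees the ray r / f radians off the axis. A picture is of the moment at which its call begins. There is no depth.
- robot.hand_in(): hands the job in; it is judged then, once.
Trained networks look in a picture, given as the dict that the camera call returned (one of the last four; its "shot" number tells which), for a name from the list of things; names that differ only in an ending like _2 or _b are one class to them, and where a whole thing is asked for, a point or a joint stands for the part that bears it (a point fixed in the world has none). Each returns a list of dicts, best first, with "p" (0 to 1); they miss things now and then, are a little off and sometimes report something else, mostly with a low value. They report only what shows in the picture. A call takes as long as a camera call.
- robot.search_frame(picture, thing): "xyz" ([x, y, z] in m, in world coordinates, good to about 4 mm: the middle of the surface that is visible of it).
- robot.tip_of(picture, thing): "xyz" ([x, y, z] in m, in world coordinates, good to about 4 mm: a listed point, or the origin of a listed thing).
The state is a dict: "time": time; "q": joint angles; "joint_velocities": joint speeds; "joint_torque": joint torques, N m; "position": TCP position; "tool_rot": TCP orientation; "ft_force": force on the tool from outside, world axes, zero at the start; "moment": the same for the moment, N m; "grip_width": finger opening in m; "grip_force": force on a finger pad.
Only numpy, scipy, OpenCV 4.12 (cv2) and the standard library are available. Lean on these libraries where they do the work, as an engineer would, in place of code of your own. Each camera call takes 0.05 s, during which the arm holds its last target. There are 200 camera calls.

## Working session

There is one attempt and no reset: what is moved stays moved. The work goes in short steps, Python scripts to look and compute and a tool call to move; the robot and the scene stay as the last step left them, time stands still between calls to the robot, and variables do not carry over. Pictures are saved under pics/ and viewed, at most 10 in all, crops included, and the job is handed in when it is done.

Besides the shell and the picture viewer there is one more tool, called after "Emit:" as name(argument=value, ...), one argument or row to a line, values as JSON. move_arm: Moves the arm, as the interface text tells. Its arguments: {"type":"object","properties":{"series":{"type":"string"},"jaw":{"type":"number"},"newtons":{"type":"number"}},"required":["series"]}

```bash
mkdir -p pics
python3 - <<'E'
from rig import robot
import cv2,numpy as np
ims=[]
for n in("scene","side"):
    p=robot.camera(n); ims.append(p["img"])
    for t in("tamper","mould","wide_tamper","square_tamper"):
        for f in(robot.search_frame,robot.tip_of):
            print(n,t,f.__name__,[(np.round(d["xyz"],3).tolist(),round(d["p"],2)) for d in f(p,t)[:3]])
im=np.vstack(ims); cv2.imwrite("pics/a.png",cv2.resize(im,(400*2*512//800,600))[:,:,::-1]) if 0 else cv2.imwrite("pics/a.png",ims[0][:,:,::-1])
cv2.imwrite("pics/b.png",ims[1][:,:,::-1])
o=robot.get_obs();print(o)
E
```

```text
scene tamper call [([0.475, -0.332, 0.017], 0.98)]
scene tamper call [([0.467, -0.338, 0.001], 0.59)]
scene mould call [([0.582, 0.168, 0.053], 0.65)]
scene mould call [([0.546, 0.158, -0.003], 0.63)]
scene wide_tamper call [([0.62, -0.252, 0.016], 0.87)]
scene wide_tamper call [([0.611, -0.26, -0.002], 0.71), ([0.467, -0.34, -0.001], 0.71)]
scene square_tamper call [([0.512, -0.117, 0.02], 0.86)]
scene square_tamper call [([0.506, -0.124, -0.002], 0.95), ([0.547, 0.157, -0.003], 0.17)]
side tamper call [([0.461, -0.333, 0.022], 0.8)]
side tamper call [([0.463, -0.341, 0.003], 0.84), ([0.499, -0.124, 0.001], 0.4)]
side mould call [([0.549, 0.188, 0.051], 0.62)]
side mould call [([0.55, 0.157, -0.001], 0.58)]
side wide_tamper call [([0.61, -0.254, 0.016], 0.91)]
side wide_tamper call [([0.613, -0.262, -0.0], 0.78)]
side square_tamper call [([0.5, -0.112, 0.016], 0.87)]
side square_tamper call [([0.5, -0.123, 0.002], 0.68)]
{'time': 0.9, 'q': array([ 1.06544757e+00,  5.27433577e-01,  1.43269200e+00, -6.67257578e-06,
        1.18142335e+00, -1.78466392e-01]), 'joint_velocities': array([ 0.00068753,  0.00087076, -0.00030749,  0.00128076, -0.00064561,
        0.0009299 ]), 'joint_torque': array([-2.48184006e-05, -4.39985490e+01, -1.76990944e+01,  6.33862847e-02,
        5.01590059e-02, -7.41103605e-06]), 'position': array([0.20062501, 0.59190001, 0.2445918 ]), 'tool_rot': array([1.62713238e-01, 9.86673402e-01, 1.95652533e-05, 1.02391959e-05]), 'ft_force': array([ 0.2836667 , -0.34065771,  0.43599173]), 'moment': array([ 0.0185336 , -0.01690348,  0.00247474]), 'grip_force': 0.0, 'grip_width': 0.08713881688211617}
```

View pics/a.png

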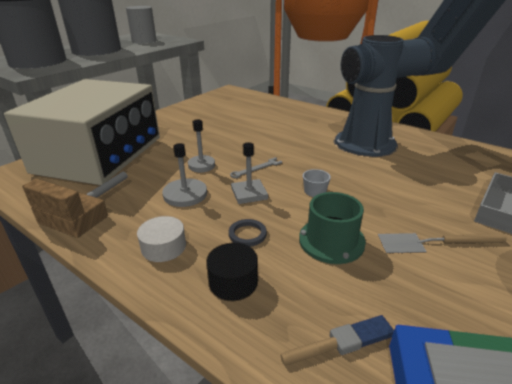

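View pics/b.png

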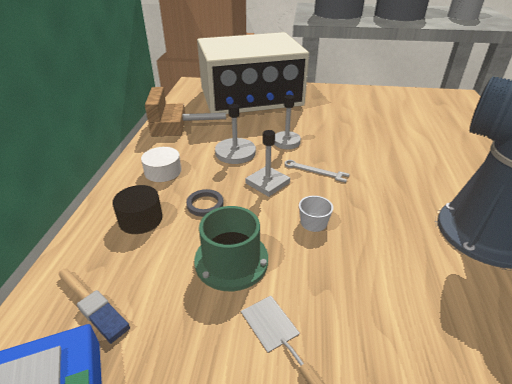

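The target is the small round-footed tamper: scene knob near (198,126), side knob near (289,102). The wide one is at scene (185,190), the square one at (250,190) and the mould at (335,225). Next I move toward the tamper.

Emit:
move_arm(
  series="-236 -232 -21 0 0 0;-236 -232 -21 0 0 0;-236 -232 -21 0 0 0;-236 -232 -21 0 0 0;-236 -232 -21 0 0 0;-236 -232 -21 0 0 0;-236 -232 -21 0 0 0;-236 -232 -21 0 0 0",
  jaw=0.75,
  newtons=30,
)

```text
time: 1.57
position: [0.3502, 0.2946, 0.266]
tool_rot: [0.163, 0.987, 0.0, 0.0]
ft_force: [1.5, -0.4, 1.3]
grip_width: 0.0655
grip_force: 0.0
```

Emit:
move_arm(
  series="-196 -266 -20 0 0 0;-196 -266 -20 0 0 0;-196 -266 -20 0 0 0;-196 -266 -20 0 0 0;-196 -266 -20 0 0 0;-196 -266 -20 0 0 0;-196 -266 -20 0 0 0;-196 -266 -20 0 0 0",
)

```text
time: 2.23
position: [0.4503, -0.0208, 0.2861]
tool_rot: [0.163, 0.987, -0.0, 0.001]
ft_force: [1.0, -0.2, 0.3]
grip_width: 0.0654
grip_force: 0.0
```

Emit:
move_arm(
  series="-105 -260 0 0 0 0;-105 -260 0 0 0 0;-105 -260 0 0 0 0;-105 -260 0 0 0 0;-105 -260 0 0 0 0;-105 -260 0 0 0 0;-105 -260 0 0 0 0;-105 -260 0 0 0 0",
)

```text
time: 2.9
position: [0.4666, -0.3055, 0.2858]
tool_rot: [0.165, 0.986, -0.002, 0.002]
ft_force: [-0.2, -0.3, 0.5]
grip_width: 0.0648
grip_force: 0.0
```

Run:
```python
from rig import robot
import cv2,numpy as np
p=robot.camera("wrist"); cv2.imwrite("pics/c.png",p["img"][:,:,::-1]); np.savez("c.npz",**{k:p[k] for k in("img","mtx","world_to_cam")})
for t in("tamper",):
    for f in(robot.search_frame,robot.tip_of): print([(np.round(d["xyz"],4).tolist(),round(d["p"],2)) for d in f(p,t)[:3]])
W=p["world_to_cam"];print(p["mtx"],-W[:3,:3].T@W[:3,3],W[2,:3]); o=robot.get_obs();print(o["time"],o["position"],o["q"])
```

```text
[([0.4578, -0.3344, 0.018], 0.55)]
[([0.4594, -0.3382, -0.0042], 0.96)]
[[297.31863964   0.         256.41074364]
 [  0.         297.31863964 189.48796059]
 [  0.           0.           1.        ]] [ 0.38415993 -0.2768746   0.42592503] [ 0.29223349 -0.10486034 -0.95058082]
3.05 [ 0.46534601 -0.2978485   0.28518241] [-7.71926231e-01  3.83416599e-01  1.56617427e+00  5.98863380e-04
  1.19375717e+00 -2.01523910e+00]
```

View pics/c.png

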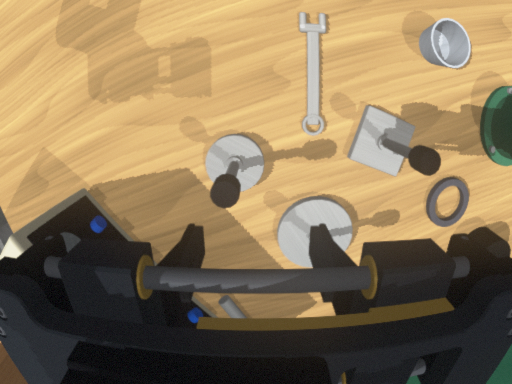

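The wrist view shows the tamper's foot at (233,163) and its knob at (226,190). I'll triangulate the knob from dark-blob centroids in the three views.

Run:
```python
from rig import robot
import cv2,numpy as np
from scipy.optimize import least_squares
c=np.load("c.npz"); V=[]
S,D=robot.camera("scene"),robot.camera("side")
def blob(im,u,v,thr=60):
    m=(im.max(2)<thr).astype(np.uint8); n,l,s,ce=cv2.connectedComponentsWithStats(m)
    k=min(range(1,n),key=lambda i:np.hypot(*(ce[i]-(u,v)))+(1e3 if s[i,4]<20 else 0)); print(s[k],ce[k]); return ce[k]
for n,cam,uv in(("a",S,(198,126)),("b",D,(289,102)),(None,c,(226,190))):
    im=c["img"] if n is None else cv2.imread(f"pics/{n}.png")
    V.append((cam["mtx"],cam["world_to_cam"],blob(im,*uv),n is None))
def proj(K,W,X,fish):
    x=W[:3,:3]@X+W[:3,3]
    if fish:
        r=np.hypot(x[0],x[1]); q=x[:2]/r*np.arctan2(r,x[2])
    else: q=x[:2]/x[2]
    return q*K[0,0]+K[:2,2]
f=lambda X:np.concatenate([proj(K,W,X,fi)-uv for K,W,uv,fi in V])
r=least_squares(f,[.46,-.34,.13]); print(r.x,r.fun)
for X in([.463,-.34,.135],):print([proj(K,W,np.array(X),fi) for K,W,uv,fi in V])
o=robot.get_obs();print(o["position"],o["tool_rot"],cv2.__version__)
```

```text
[193 120   9  12  89] [197.33707865 125.19101124]
[ 213   59   92   59 2967] [257.84361308  86.51095383]
[ 143  225   76   52 1526] [183.21166448 254.70773263]
[ 0.51076    -0.39656812  0.15233199] [-25.49786476  -5.43183362  17.13231315  -0.2527808    7.27451984
  -3.99934321]
[array([198.04177953, 124.807199  ]), array([289.81662875, 100.40787789]), array([224.69122098, 189.51046381])]
[ 0.4655403  -0.29670357  0.28544138] [ 1.62075358e-01  9.86778128e-01  5.43057646e-04 -4.58679197e-04] 4.12.0
```

Run:
```python
from rig import robot
import cv2,numpy as np
from scipy.optimize import least_squares
c=np.load("c.npz"); V=[]
S,D=robot.camera("scene"),robot.camera("side")
for n,cam,(u,v),h in(("a",S,(198,125),9),("b",D,(290,101),9),(None,c,(226,190),22)):
    im=c["img"] if n is None else cv2.imread(f"pics/{n}.png")
    m=(im[v-h:v+h+1,u-h:u+h+1].max(2)<(75 if n is None else 50)).astype(np.uint8)
    k,l,s,ce=cv2.connectedComponentsWithStats(m); i=1+s[1:,4].argmax(); print(s[i]); 
    if n=="b":continue
    V.append((cam["mtx"],cam["world_to_cam"],ce[i]+(u-h,v-h),n is None))
def proj(K,W,X,fish):
    x=W[:3,:3]@X+W[:3,3]
    if fish:
        r=np.hypot(x[0],x[1]); q=x[:2]/r*np.arctan2(r,x[2])
    else: q=x[:2]/x[2]
    return q*K[0,0]+K[:2,2]
r=least_squares(lambda X:np.concatenate([proj(K,W,X,fi)-uv for K,W,uv,fi in V]),[.46,-.34,.13]); print(r.x,r.fun)
o=robot.get_obs();from scipy.spatial.transform import Rotation as R
print(R.from_quat(o["tool_rot"]).inv().apply(r.x-o["position"])*1000)
```

```text
[ 4  4  9 12 85]
[  0   0  19  16 202]
[  8   6  28  33 608]
[ 0.4646295  -0.34027172  0.13363948] [ 0.19955276  0.0530808  -0.03791355  0.06439632]
[-12.83700778 -41.71607516 152.04432128]
```

Emit:
move_arm(
  series="-13 -42 0 0 0 0;-13 -42 0 0 0 0;-13 -42 40 0 0 0;-13 -42 80 0 0 0;-13 -42 100 0 0 0;-13 -42 100 0 0 0;-13 -42 100 0 0 0",
)

```text
time: 3.83
position: [0.4646, -0.3413, 0.185]
tool_rot: [0.162, 0.987, 0.001, -0.001]
ft_force: [0.0, -0.3, 0.9]
grip_width: 0.0653
grip_force: 0.0
```

Run:
```python
from rig import robot
import cv2,numpy as np
p=robot.camera("wrist"); cv2.imwrite("pics/d.png",p["img"][:,:,::-1])
print([(np.round(d["xyz"],4).tolist(),round(d["p"],2)) for f in(robot.search_frame,robot.tip_of) for d in f(p,"tamper")[:2]])
o=robot.get_obs();print(o["position"],o["tool_rot"],o["ft_force"])
W=p["world_to_cam"];K=p["mtx"]
for X in([.4646,-.340,.15],[.4646,-.340,.12]):
    x=W[:3,:3]@X+W[:3,3];r=np.hypot(*x[:2]);print(x[:2]/r*np.arctan2(r,x[2])*K[0,0]+K[:2,2])
```

```text
[([0.4547, -0.3347, 0.0158], 0.65), ([0.4597, -0.3357, -0.0022], 0.72)]
[ 0.46600255 -0.34314972  0.18776177] [ 0.16232039  0.98673535 -0.00146493  0.00181762] [ 0.60510831 -0.22485686 -0.23701042]
[258.89196548 232.75401809]
[258.5441003  215.16335608]
```

View pics/d.png

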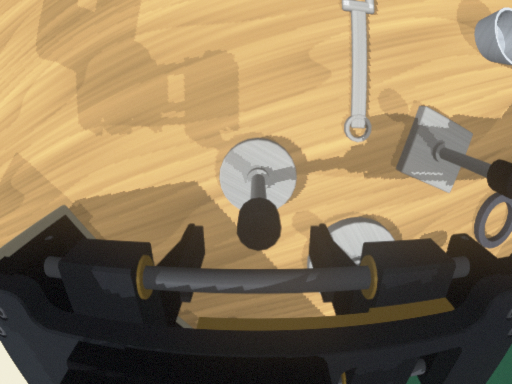

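The knob (top at 259,231) sits between the fingers as predicted, so I descend and grip.

Emit:
move_arm(
  series="0 0 20 0 0 0;0 0 40 0 0 0;0 0 47 0 0 0;0 0 47 0 0 0",
)

```text
time: 4.32
position: [0.4645, -0.342, 0.1384]
tool_rot: [0.163, 0.987, 0.0, -0.0]
ft_force: [0.6, 0.8, -0.7]
grip_width: 0.0654
grip_force: 0.0
```

Emit:
move_arm(
  series="0 0 0 0 0 0;0 0 0 0 0 0;0 0 0 0 0 0;0 0 0 0 0 0;0 0 0 0 0 0;0 0 0 0 0 0",
  jaw=0.1,
  newtons=35,
)

```text
time: 4.82
position: [0.4649, -0.3423, 0.139]
tool_rot: [0.163, 0.987, 0.0, 0.0]
ft_force: [0.9, 2.6, 1.9]
grip_width: 0.033
grip_force: 1.4
```

Emit:
move_arm(
  series="0 0 0 0 0 0;0 0 0 0 0 0;0 0 0 0 0 0;0 0 -5 0 0 0;0 0 -15 0 0 0;0 0 -30 0 0 0;0 0 -30 0 0 0",
)

```text
time: 5.4
position: [0.4651, -0.3435, 0.1703]
tool_rot: [0.162, 0.987, -0.001, 0.001]
ft_force: [0.1, -0.7, -6.3]
grip_width: 0.029
grip_force: 35.0
```

Emit:
move_arm(
  series="0 0 -25 0 0 0;0 0 -60 0 0 0;0 0 -100 0 0 0;0 0 -140 0 0 0;0 0 -165 0 0 0;0 0 -175 0 0 0;0 0 -175 0 0 0",
)

```text
time: 5.98
position: [0.4652, -0.3433, 0.3457]
tool_rot: [0.163, 0.987, -0.002, 0.002]
ft_force: [0.7, 0.7, -6.9]
grip_width: 0.0288
grip_force: 35.0
```

Run:
```python
from rig import robot
import numpy as np
from scipy.spatial.transform import Rotation as R
o=robot.get_obs();print(o["time"],o["position"],o["tool_rot"],o["moment"],o["ft_force"])
for n in("scene","side"):
    p=robot.camera(n);print([(np.round(d["xyz"],4).tolist(),round(d["p"],2)) for t in("tamper","mould") for d in robot.tip_of(p,t)[:1]])
for X in([.46,-.05,.345],[.547,.158,.345]): print(R.from_quat([.163,.9866,0,0]).inv().apply(np.array(X)-o["position"])*1000)
```

```text
5.9833 [ 0.46523061 -0.34333099  0.34573184] [ 0.16273547  0.98666578 -0.00191588  0.00203455] [-0.01610593 -0.0402201  -0.00487085] [ 0.65354457  0.67073383 -6.94509689]
[([0.466, -0.3407, 0.2071], 0.56), ([0.5467, 0.1553, 0.0007], 0.68)]
[([0.4592, -0.3413, 0.2064], 0.95)]
[ 99.30201989 276.06075074   0.73184413]
[ 83.82807799 500.99086683   0.73184413]
```

Emit:
move_arm(
  series="3 20 0 0 0 0;9 52 0 0 0 0;14 86 0 0 0 0;20 121 0 0 0 0;26 156 0 0 0 0;32 191 0 0 0 0;38 226 0 0 0 0;44 261 0 0 0 0",
)

```text
time: 6.95
position: [0.5063, -0.0792, 0.3423]
tool_rot: [0.163, 0.987, 0.0, -0.001]
ft_force: [1.1, -0.1, -5.5]
grip_width: 0.0288
grip_force: 35.0
```

Emit:
move_arm(
  series="6 35 0 0 0 0;12 70 0 0 0 0;18 105 0 0 0 0;24 140 0 0 0 0;30 175 0 0 0 0;35 206 0 0 0 0;38 228 0 0 0 0;40 240 0 0 0 0",
)

```text
time: 7.62
position: [0.5457, 0.1623, 0.3421]
tool_rot: [0.161, 0.987, 0.001, -0.001]
ft_force: [0.2, -0.5, -6.9]
grip_width: 0.0291
grip_force: 35.0
```

Emit:
move_arm(
  series="0 0 0 0 0 0;0 0 0 0 0 0;0 0 0 0 0 0",
)

```text
time: 7.87
position: [0.5456, 0.1579, 0.3428]
tool_rot: [0.163, 0.987, -0.001, -0.001]
ft_force: [-0.7, 0.3, -6.8]
grip_width: 0.029
grip_force: 35.0
```

Run:
```python
from rig import robot
import cv2,numpy as np
o=robot.get_obs();print(o["time"],o["position"],o["tool_rot"],o["ft_force"])
ims=[]
for n in("scene","side","wrist"):
    p=robot.camera(n);np.savez(f"m_{n}.npz",**{k:p[k] for k in("img","mtx","world_to_cam")})
    if n!="scene":ims.append(p["img"])
    else: sc=p["img"]
    print(n,[(t,np.round(d["xyz"],4).tolist(),round(d["p"],2)) for t in("tamper","mould") for d in robot.tip_of(p,t)[:1]])
im=np.hstack([sc[60:310,200:450],ims[0][60:310,130:380],ims[1][60:310,130:380]])
cv2.imwrite("pics/e.png",im[:,:,::-1]); cv2.imwrite("pics/f.png",ims[1][:,:,::-1])
```

```text
7.8667 [0.54559498 0.15787225 0.34281487] [ 1.63007690e-01  9.86624055e-01 -9.56379127e-04 -7.43787397e-04] [-0.72591118  0.26241421 -6.82039795]
scene [('tamper', [0.5471, 0.1602, 0.2049], 0.86), ('mould', [0.5444, 0.1565, -0.0013], 0.98)]
side [('tamper', [0.5435, 0.1595, 0.2071], 0.81), ('mould', [0.5501, 0.1558, -0.0023], 0.94)]
wrist [('tamper', [0.542, 0.1604, 0.2015], 0.94), ('mould', [0.5501, 0.1574, -0.0027], 0.57)]
```

View pics/e.png

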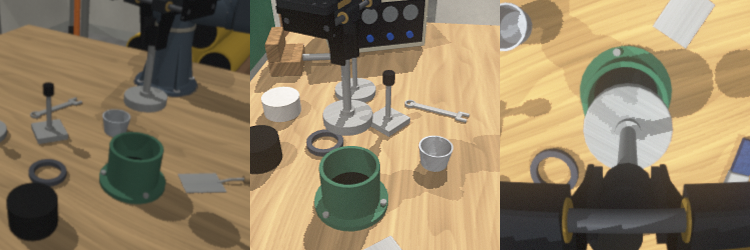

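The tamper hangs above the mould and both look nearly aligned. I'll refine the mould centre by matching its projected silhouette to the green mask in both fixed views.

```bash
cat > h.py <<'E'
import numpy as np,cv2
from scipy.optimize import minimize
def sil(cams,X,parts,s=4):
    out=[]
    for c in cams:
        K,W=c["mtx"],c["world_to_cam"]; m=np.zeros((384*s,512*s),np.uint8)
        t=np.linspace(0,2*np.pi,72,endpoint=False)
        for r,z0,z1 in parts:
            P=np.concatenate([np.c_[X[0]+r*np.cos(t),X[1]+r*np.sin(t),0*t+z+X[2]] for z in(z0,z1)])
            x=P@W[:3,:3].T+W[:3,3]; u=x[:,:2]/x[:,2:]*K[0,0]+K[:2,2]
            cv2.fillConvexPoly(m,cv2.convexHull(np.round((u+.5)*s).astype(np.int32)),255)
        out.append(cv2.resize(m,(512,384),interpolation=cv2.INTER_AREA)/255.)
    return out
def fit(cams,masks,X0,parts,free=2):
    def f(d):
        X=np.array(X0,float); X[:free]+=d/1000
        return sum(np.abs(a-b).sum() for a,b in zip(sil(cams,X,parts),masks))
    r=minimize(f,np.zeros(free),method="Nelder-Mead",options=dict(initial_simplex=np.vstack([np.zeros(free),8*np.eye(free)]),xatol=.1,fatol=.5))
    return np.array(X0[:free])+r.x/1000,r.fun
E
python3 - <<'E'
from h import *
cams=[dict(np.load(f"m_{n}.npz")) for n in("scene","side")]
ms=[]
for n,(u,v) in(("a",(335,240)),("b",(232,260))):
    im=cv2.imread(f"pics/{n}.png"); h=cv2.cvtColor(im,cv2.COLOR_BGR2HSV)
    g=((h[...,0]>55)&(h[...,0]<95)&(h[...,1]>90)).astype(np.uint8)
    l=cv2.connectedComponents(g)[1]; m=(l==l[v,u]).astype(np.uint8)
    c=cv2.findContours(m,cv2.RETR_EXTERNAL,cv2.CHAIN_APPROX_NONE)[0]; m=cv2.drawContours(m*0,c,-1,1,-1)
    ms.append(m.astype(float)); print(m.sum())
P=[(.075,0,.012),(.058,0,.1)]
print("both",fit(cams,ms,[.547,.157,0],P)); 
for i in(0,1): print(i,fit(cams[i:i+1],ms[i:i+1],[.547,.157,0],P))
# tamper foot: ring boundary check at z
for c,n in zip(cams,"sd"):
    x=c["world_to_cam"]@np.array([.5456,.1579,.207,1]); print((x[:2]/x[2]*c["mtx"][0,0]+c["mtx"][:2,2]).round())
E
```

```text
2933
172072
both (array([0.54121074, 0.15586853]), np.float64(167851.29019607845))
0 (array([0.54118525, 0.14917036]), np.float64(910.2666666666667))
1 (array([0.16559987, 0.28419854]), np.float64(162743.64705882352))
[344. 161.]
[228. 179.]
```

Run:
```python
from h import *
cams=[dict(np.load(f"m_{n}.npz")) for n in("scene","side")]
ms=[];vis=[]
P=[(.075,0,.012),(.058,0,.1)]
for n,c in zip("ab",cams):
    im=cv2.imread(f"pics/{n}.png").astype(int)
    g=((im[...,1]-im[...,2]>8)&(im[...,1]>=im[...,0])).astype(np.uint8)
    roi=cv2.dilate((sil([c],[.547,.157,0],P)[0]>0).astype(np.uint8),np.ones((25,25)))
    g=cv2.morphologyEx(g*roi,cv2.MORPH_OPEN,np.ones((3,3)))
    ct=max(cv2.findContours(g,cv2.RETR_EXTERNAL,cv2.CHAIN_APPROX_NONE)[0],key=cv2.contourArea); m=cv2.drawContours(g*0,[ct],-1,1,-1)
    ms.append(m.astype(float)); print(m.sum(),sil([c],[.547,.157,0],P)[0].sum(),cv2.boundingRect(ct))
X,e=fit(cams,ms,[.547,.157,0],P);print("both",X,e)
for i in(0,1): print(i,fit(cams[i:i+1],ms[i:i+1],[.547,.157,0],P))
```

```text
3684 3916.6274509803925 (300, 192, 65, 72)
4928 5163.537254901959 (194, 206, 74, 85)
both [0.54952654 0.15496942] 458.7882352941176
0 (array([0.54648468, 0.1542999 ]), np.float64(214.54901960784315))
1 (array([0.55002451, 0.15553505]), np.float64(212.1529411764706))
```

Emit:
move_arm(
  series="-4 -2 25 0 0 0;-4 -2 50 0 0 0;-4 -2 72 0 0 0;-4 -2 86 0 0 0;-4 -2 90 0 0 0;-4 -2 90 0 0 0;-4 -2 90 0 0 0",
)

```text
time: 8.9
position: [0.5499, 0.156, 0.2543]
tool_rot: [0.163, 0.987, 0.0, 0.001]
ft_force: [0.5, -0.9, -6.9]
grip_width: 0.0296
grip_force: 35.0
```

Run:
```python
from h import *
from rig import robot
o=robot.get_obs();print(o["time"],o["position"],o["ft_force"])
t=np.linspace(0,2*np.pi,200);out=[]
for n,(u,v) in(("scene",(280,150)),("side",(180,150))):
    p=robot.camera(n); print(n,[(T,np.round(d["xyz"],4).tolist(),round(d["p"],2)) for T in("tamper","mould") for d in robot.tip_of(p,T)[:1]])
    s=4;im=cv2.resize(p["img"][v:v+125,u:u+100],None,fx=s,fy=s,interpolation=cv2.INTER_CUBIC)
    for r,z,X,c in((.042,o["position"][2]-.139,o["position"],(255,0,0)),(.042,o["position"][2]-.121,o["position"],(255,0,0)),(.058,.1,(.549,.1555),(255,255,0)),(.075,.012,(.549,.1555),(255,255,0)),(.075,0,(.549,.1555),(255,255,0))):
        x=np.c_[X[0]+r*np.cos(t),X[1]+r*np.sin(t),0*t+z]@p["world_to_cam"][:3,:3].T+p["world_to_cam"][:3,3]
        q=x[:,:2]/x[:,2:]*p["mtx"][0,0]+p["mtx"][:2,2]
        cv2.polylines(im,[np.round((q-(u,v)+.5)*s).astype(np.int32)],True,c,1)
    out.append(im)
cv2.imwrite("pics/g.png",np.hstack(out)[:,:,::-1])
```

```text
8.9 [0.54991743 0.15604926 0.25432806] [ 0.49795093 -0.86701082 -6.91178805]
scene [('mould', [0.5475, 0.1581, -0.0003], 0.72)]
side [('tamper', [0.5479, 0.1558, 0.1231], 0.66), ('mould', [0.5474, 0.1555, -0.0012], 0.68)]
```

View pics/g.png

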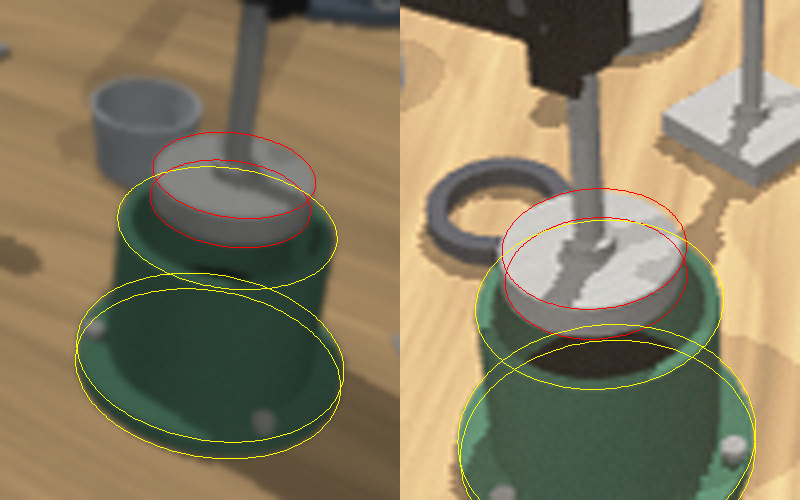

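The overlay agrees to about 2 mm, well inside the 8 mm clearance. I'll get a rough specimen height from the wall/specimen edge in b.png to speed up the descent.

Run:
```python
from h import *
for n,f in(("a","scene"),("b","side")):
    c=np.load(f"m_{f}.npz");im=cv2.imread(f"pics/{n}.png");W=c["world_to_cam"];C=-W[:3,:3].T@W[:3,3]
    d=np.array([.549,.1555])-C[:2];d/=np.linalg.norm(d)
    for z in range(30,105,5):
        x=W[:3,:3]@np.array([.549+.05*d[0],.1555+.05*d[1],z/1000])+W[:3,3];u=(x[:2]/x[2]*c["mtx"][0,0]+c["mtx"][:2,2]).round().astype(int);print(f,z,u,im[u[1],u[0]])
```

```text
scene 30 [334 218] [26 32 24]
scene 35 [334 217] [30 36 25]
scene 40 [335 215] [49 61 39]
scene 45 [335 213] [51 62 40]
scene 50 [335 211] [51 63 40]
scene 55 [335 210] [50 62 39]
scene 60 [336 208] [50 62 40]
scene 65 [336 206] [50 61 39]
scene 70 [336 204] [50 62 39]
scene 75 [336 202] [49 61 39]
scene 80 [337 201] [49 61 40]
scene 85 [337 199] [51 62 40]
scene 90 [337 197] [49 60 38]
scene 95 [337 195] [49 61 38]
scene 100 [338 193] [68 86 61]
side 30 [230 233] [28 37 44]
side 35 [230 231] [67 84 63]
side 40 [230 229] [66 83 62]
side 45 [230 227] [68 86 64]
side 50 [229 226] [66 85 64]
side 55 [229 224] [67 86 64]
side 60 [229 222] [67 83 63]
side 65 [229 220] [69 86 67]
side 70 [229 218] [65 83 62]
side 75 [229 217] [69 86 65]
side 80 [229 215] [69 86 66]
side 85 [229 213] [70 86 68]
side 90 [229 211] [64 84 64]
side 95 [228 209] [69 84 67]
side 100 [228 207] [107 136  93]
```

Emit:
move_arm(
  series="0 0 5 0 0 0;0 0 12 0 0 0;0 0 20 0 0 0;0 0 27 0 0 0;0 0 32 0 0 0;0 0 34 0 0 0;0 0 34 0 0 0",
  newtons=22,
)

```text
time: 9.78
position: [0.5486, 0.1559, 0.2185]
tool_rot: [0.163, 0.987, -0.0, -0.001]
ft_force: [0.3, 1.0, -7.0]
grip_width: 0.0294
grip_force: 22.0
```

The specimen is around 33–37 mm high. I go quickly to about 47 mm, then feel for contact.

Emit:
move_arm(
  series="0 0 5 0 0 0;0 0 11 0 0 0;0 0 18 0 0 0;0 0 24 0 0 0;0 0 29 0 0 0;0 0 32 0 0 0;0 0 32 0 0 0",
)

```text
time: 10.37
position: [0.5486, 0.1559, 0.1865]
tool_rot: [0.163, 0.987, -0.0, -0.001]
ft_force: [0.3, 0.1, -5.4]
grip_width: 0.0296
grip_force: 22.0
```

Emit:
move_arm(
  series="0 0 0.7 0 0 0;0 0 1.4 0 0 0;0 0 2.1 0 0 0;0 0 2.8 0 0 0;0 0 2.8 0 0 0",
)

```text
time: 10.78
position: [0.5491, 0.156, 0.1848]
tool_rot: [0.163, 0.987, 0.0, 0.0]
ft_force: [0.2, -0.2, -6.2]
grip_width: 0.0291
grip_force: 22.0
```

Emit:
move_arm(
  series="0 0 1 0 0 0;0 0 2 0 0 0;0 0 3 0 0 0;0 0 3 0 0 0",
)

```text
time: 11.12
position: [0.5489, 0.1559, 0.1815]
tool_rot: [0.163, 0.987, -0.0, -0.0]
ft_force: [-0.2, -0.2, -7.0]
grip_width: 0.0295
grip_force: 22.0
```

Emit:
move_arm(
  series="0 0 0.7 0 0 0;0 0 1.4 0 0 0;0 0 2 0 0 0;0 0 2 0 0 0",
)

```text
time: 11.45
position: [0.549, 0.156, 0.1796]
tool_rot: [0.163, 0.987, -0.0, -0.0]
ft_force: [0.6, -0.1, -7.5]
grip_width: 0.0291
grip_force: 22.0
```

Emit:
move_arm(
  series="0 0 0.7 0 0 0;0 0 1.4 0 0 0;0 0 2 0 0 0;0 0 2 0 0 0",
)

```text
time: 11.78
position: [0.549, 0.1559, 0.1776]
tool_rot: [0.163, 0.987, -0.0, -0.0]
ft_force: [0.5, -0.1, -6.9]
grip_width: 0.0293
grip_force: 22.0
```

Emit:
move_arm(
  series="0 0 0.7 0 0 0;0 0 1.4 0 0 0;0 0 2 0 0 0;0 0 2 0 0 0",
)

```text
time: 12.12
position: [0.549, 0.156, 0.1756]
tool_rot: [0.163, 0.987, -0.0, -0.0]
ft_force: [-0.1, 0.1, -7.3]
grip_width: 0.0293
grip_force: 22.0
```

Emit:
move_arm(
  series="0 0 0.7 0 0 0;0 0 1.4 0 0 0;0 0 2 0 0 0;0 0 2 0 0 0",
)

```text
time: 12.45
position: [0.5497, 0.1563, 0.1752]
tool_rot: [0.163, 0.987, 0.0, 0.001]
ft_force: [-1.5, 1.8, 4.1]
grip_width: 0.0294
grip_force: 22.0
```

Contact: the force went from −7 to +4 N at a foot height of about 36 mm, which matches the seen edge. I ease the press slightly, then release.

Emit:
move_arm(
  series="0 0 -0.7 0 0 0;0 0 -0.7 0 0 0;0 0 -0.7 0 0 0",
)

```text
time: 12.7
position: [0.5496, 0.1562, 0.1752]
tool_rot: [0.163, 0.987, 0.0, 0.001]
ft_force: [-1.0, 2.0, 4.8]
grip_width: 0.0297
grip_force: 22.0
```

Emit:
move_arm(
  series="0 0 0 0 0 0;0 0 0 0 0 0;0 0 0 0 0 0;0 0 0 0 0 0;0 0 0 0 0 0",
  jaw=0.7,
)

```text
time: 13.12
position: [0.5492, 0.1557, 0.1742]
tool_rot: [0.163, 0.987, -0.0, -0.0]
ft_force: [0.3, 0.7, -0.3]
grip_width: 0.0551
grip_force: 0.0
```

Run:
```python
from h import *
from rig import robot
o=robot.get_obs();print(o["time"],o["position"],o["ft_force"],o["grip_width"])
a=[]
for n,(u,v) in(("scene",(230,60)),("side",(130,90))):
    p=robot.camera(n); print([(np.round(d["xyz"],4).tolist(),round(d["p"],2)) for d in robot.tip_of(p,"tamper")[:1]])
    a.append(cv2.resize(p["img"][v:v+200,u:u+133],None,fx=3,fy=3))
w=robot.camera("wrist");print([(np.round(d["xyz"],4).tolist(),round(d["p"],2)) for d in robot.tip_of(w,"tamper")[:1]])
cv2.imwrite("pics/h.png",np.hstack(a)[:,:,::-1])
```

```text
13.1167 [0.54917253 0.15573401 0.17416195] [ 0.28762903  0.71871121 -0.26279477] 0.055146139366841644
[([0.55, 0.1557, 0.0375], 0.79)]
[([0.5461, 0.1561, 0.0407], 0.72)]
[([0.5443, 0.1587, 0.0352], 0.65)]
```

View pics/h.png

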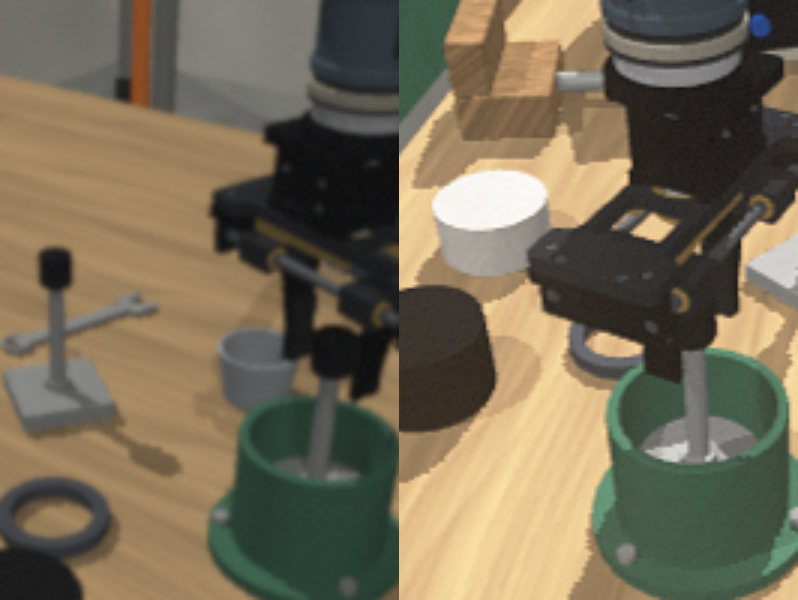

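The tamper stands in the mould, with its stem at (325,430) in the left panel, and the fingers are clear of the knob. I retreat straight up.

Emit:
move_arm(
  series="0 0 -6 0 0 0;0 0 -16 0 0 0;0 0 -32 0 0 0;0 0 -55 0 0 0;0 0 -80 0 0 0;0 0 -100 0 0 0;0 0 -110 0 0 0;0 0 -110 0 0 0",
)

```text
time: 14.08
position: [0.5507, 0.1562, 0.288]
tool_rot: [0.163, 0.987, 0.001, 0.003]
ft_force: [0.4, 1.1, 0.2]
grip_width: 0.0612
grip_force: 0.0
```

Run:
```python
from h import *
from rig import robot
o=robot.get_obs();print(o["time"],o["position"],o["ft_force"])
a=[]
for n,(u,v) in(("scene",(160,90)),("side",(150,60))):
    p=robot.camera(n); print([(t,np.round(d["xyz"],4).tolist(),round(d["p"],2)) for t in("tamper","wide_tamper","square_tamper") for d in robot.tip_of(p,t)[:1]])
    a.append(cv2.resize(p["img"][v:v+230,u:u+210],(390,427)))
cv2.imwrite("pics/i.png",np.hstack(a)[:,:,::-1])
```

```text
14.0833 [0.55072377 0.15618683 0.28795957] [0.36811515 1.0535197  0.18587389]
[('tamper', [0.5511, 0.1577, 0.038], 0.72), ('wide_tamper', [0.6119, -0.2602, -0.0009], 0.81), ('square_tamper', [0.5048, -0.1225, -0.0004], 0.8)]
[('tamper', [0.5441, 0.1541, 0.042], 0.98), ('wide_tamper', [0.6128, -0.2619, -0.0001], 0.62), ('square_tamper', [0.5039, -0.1257, 0.0009], 0.63)]
```

View pics/i.png

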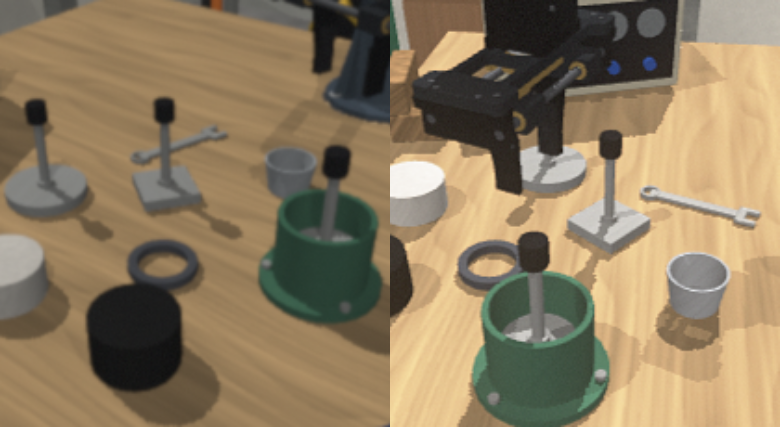

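The tamper stands upright in the mould (knob at (337,162) left, (534,252) right). The other two are where they were and the gripper is clear.

```bash
python3 -c "
from rig import robot
print(robot.hand_in())"
```

```text
the job is handed in; nothing more can be done
None
```

The 84 mm round-footed tamper was lowered until I felt it rest on the specimen (top about 36 mm above the bench), released there and left standing upright in the mould; the other two tampers did not move, and the job was handed in at about 14 s.

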